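Check an incubator with a stem thermometer through its test port

ROBOT

A 6-joint arm with a two-finger parallel gripper is mounted at the origin on the work surface. World frame = base frame: x ahead of the robot, y to its left, z up, the work surface at z = 0. Lengths are in m, angles in rad, forces in N, time in s.
With the tool pointing down it reaches from about 0.325 to 0.9 m from the base axis. Payload 3.5 kg.
Tool frame: the origin (TCP) lies between the finger pads; the fingertips stand 22 mm ahead of it and the grasp point (between the pads) lies 3 mm ahead of it (ctrl.nose_length is the distance from the TCP to the fingertips, in m); z points along the fingers, y is the line along which they close (so a half turn about z gives the same grasp; the last joint's range is limited). The gripper opens to 85 mm and grips with 20 to 120 N. Pads are 22 mm wide; open, the fingers measure 114 mm over their backs; the gripper's body (76 mm by 85 mm) begins 54 mm behind the grasp point. The pads swing forward as they close: fully open they stand 13 mm farther back than shut.
Start: joints at [1.07, 0.276, -0.026, 1.268, 0, 1.467], TCP at [0.242, 0.576, 0.253] pointing down, gripper open.
Joint ranges: [-3.12, 3.12], [-0.85, 1.88], [-1.08, 1.24], [-1.95, 2.15], [-1.57, 1.53], [-3.14, 3.14]. Speed limits (rad/s): [2.57, 2.57, 3.14, 3.14, 3.14, 3.14].

INTERFACE

Orientations are given as a rotation vector (axis times angle).
In Python, from bench import readout, imaging, order, ctrl gives the robot as it stands. The module is installed in compiled form; this text tells all that it offers.
- The arm moves only by the tool jog_arm, never from a script. Its argument "plan" is a list of rows, each an object of numbers: "hand": the finger opening in mm, from 0 to 85.4; "dx", "dy", "dz": the shift along the tool's x, y, z in mm; "wx", "wy", "wz": the turn, a rotation vector about the tool's x, y, z in degrees. In form: [{"hand": .., "dx": .., "dy": .., "dz": .., "wx": .., "wy": .., "wz": ..}, ...]. A call has 1 to 20 rows; each row shifts and turns the commanded pose from where the row before left it, along the tool's axes as they then stand; what a row does not reach is not made up. A row lasts 1/8 s, in which the tool goes at most 62.5 mm and 10.7 degrees, less where a joint would pass 70% of its speed; a pose out of reach is approached as far as the arm can. A call with a gripper value outside its range is refused whole. The fingers move at their own pace and stop on an object; the grip force is fixed at half the most. Time passes only in rows, so rows that do not move let the fingers close. It gives the time, the measured TCP pose, the force, the opening and the grip force at its end, in the units of the state.
- readout.observe(): the state, without advancing time (a new reading comes with each control period).
- imaging.capture(name): name is "scene" or "top" or "wrist"; returns a dict with "image" (400x640x3 uint8, red, green, blue), "fx", "fy", "cx", "cy" (pixels), "eye" and "rotation" of the camera in the world. Camera axes: x right, y up, looking along -z (the intrinsics and any distortion apply to the point x, -y, -z); pixel columns grow to the right and rows downward; lengths in m; the calibration is good to about 2 mm. The wrist camera is an equidistant fisheye: a pixel r from the principal point sees the ray r / f radians off the axis. A picture is of the moment at which its call begins. There is no depth.
- order.close_job(): hands the job in; it is judged then, once.
The state is a dict: "time_s": time; "joint_pos": joint angles; "qvel": joint speeds; "effort": joint torques, N m; "ee_pos": TCP position; "ee_rot": TCP orientation; "wrist_force": force on the tool from outside, world axes, zero at the start; "torque": the same for the moment, N m; "opening": opening from 0.0 (shut) to 1.0 (fully open); "grasp_force": force on a finger pad.
Only numpy, scipy, OpenCV 4.12 (cv2) and the standard library are available. Lean on these libraries where they do the work, as an engineer would, in place of code of your own. Each camera call takes 0.05 s, during which the arm holds its last target. There are 200 camera calls.

TASK

Check the air temperature in the microplate incubator: slide the shutter on its hood right to its end stop so that the test port is open, then take the stem thermometer out of its holder and lower its stem through the port until the black ring on the stem is level with the port's mouth. The stem must never touch the port, shutter or any other part of the incubator, since the metal would spoil the reading: finish while still holding the thermometer, upright, still and centred in the port. Leave everything else where it stands.

Things in the scene. Friction and masses are not known exactly. Their poses are not given: they have to be found in the camera images.
- incubator: Microplate incubator, fixed to the bench: grey base 250 (its x) x 300 (its y) mm, white hood above it, hood top 138 mm above the bench. Origin at the centre of its underside; its control-panel front looks along its own -x, roughly to the robot; it may be turned up to 0.3 rad.
- port_mouth (a point): Centre of the mouth of the test port on the incubator's hood: a round vertical steel guide bush, bore 24 mm in diameter and 30 mm long, open below into the empty chamber (free down to 75 mm under the mouth). The mouth is 142 mm above the bench, at (-50, -30) mm in the incubator's x, y, flush with a flat aluminium track plate whose two low rails (9 mm high, inner faces 60 mm apart) run along the incubator's y. Its axes are the incubator's.
- shutter (a joint): Travel of the sliding shutter over the port, m: 0 = shut over the port, 0.045 = at its end stop, port wholly clear. It grows as the shutter moves along the incubator's own +y. Starts between 0 and 0.010. Stiff to about 1.5 N of sliding friction; it stays where it is left.
- shutter_tab (a point): Centre of the top face of the shutter's black upright finger tab: 30 (incubator's x) x 12 (its y) mm, 30 mm high above the shutter plate; its top is 178 mm above the bench. The steel shutter plate under it is 56 x 46 mm and reaches 31 mm from the tab's middle towards the port side (-y) and 15 mm the other way. Pinch the tab along y or push its side; it moves with the shutter. Two small stop pins, 8 mm high, stand at the track's end, 22 mm either side of its middle line.
- thermometer: Wireless stem thermometer, about 0.11 kg, standing upright in the holder. White flat handle 22 (its x) x 34 (its y) mm in section and 75 mm tall with square flat sides; thin steel stem of 6 mm diameter, 86 mm long, straight down from the middle of the handle (a 10 mm wide collet on its first 8 mm). Origin: centre of the handle's underside, z up along the handle. It stands in either of the holder's two places. Grip it across the 22 mm (along its x).
- stem_tip (a point): Lower end of the thermometer's stem, 86 mm below the handle's underside.
- stem_ring (a point): The black rubber immersion ring on the stem (10 mm in diameter, 3 mm high): its centre, 36 mm below the handle's underside and 50 mm above the tip.
- holder: Grey holder, fixed: base 85 (its x) x 170 (its y) mm, top plate 60 x 165 mm with its upper face 100 mm above the bench; two holes of 14 mm diameter at 38 mm either side of the middle along its y. Thermometer and retriever each stand in one hole, the handle's underside resting on the top plate. Origin under its centre.
- retriever: Bystander: stir-bar retriever in the holder's other hole, with a round black handle 24 mm in diameter (a 30 mm flange at its foot) and 55 mm tall, white rod below. Origin: centre of the handle's underside.
- reagent_bottle: Bystander: screw-capped glass bottle, 72 mm in diameter, 150 mm tall; origin under its centre.
- jar: Bystander: white plastic jar, 66 mm in diameter, 75 mm tall; origin under its centre.
- dish: Bystander: closed culture dish, 92 mm in diameter, 16 mm tall; origin under its centre.
- microplate: Bystander: white well plate lying flat, 86 x 128 x 15 mm; origin under its centre.
- tip_box: Bystander: box of pipette tips, 87 x 124 x 61 mm; origin under its centre.

How it is judged:
On the way, in this order (a step that is already met when the one before it is completed fails the run):
1. the shutter is slid to its end stop, the thermometer still in its holder (value of joint shutter above 0.042 m and distance of thermometer from where it was at the start of the episode below 0.02 m), for 0.2 s.
2. the thermometer is lifted clear of the holder and brought above the port (z of stem_tip in the frame of port_mouth above 0.002 m and horizontal distance between stem_tip and port_mouth below 0.03 m and contact force between the fingers and thermometer above 1 N), for 0.02 s.
At the end, for the whole second after the job is handed in: The shutter is within 3 mm of its end stop; the immersion ring is within 8 mm of the height of the port's mouth; ring and stem tip are each within 5 mm of the bore's axis; the thermometer is upright within 0.1 rad, at rest, held by the gripper and touching no part of the incubator (value of joint shutter above 0.042 m and horizontal distance between each of stem_ring, stem_tip and port_mouth below 0.005 m and z of stem_ring in the frame of port_mouth between -0.008 and 0.008 m and angle between thermometer's own z axis and vertical below 0.1 rad and contact force between the fingers and thermometer above 1 N and contact force between thermometer and incubator below 0.05 N and linear speed of thermometer below 0.02 m/s); the arm keeps its last pose, push and grip.
It fails at once if the thermometer touches the incubator, its port or its shutter (contact force between thermometer and incubator above 0.2 N).
It fails at once if a bystander is moved by more than 20 mm (distance of any of retriever, reagent_bottle, jar, dish, microplate, tip_box from where it was at the start of the episode above 0.02 m).
It also fails if it takes over 61 s, if anything falls off the work surface, if the arm or the gripper's body presses on something with over 40 N, if the wrist force passes 120 N, or if a joint passes its speed limit or range.

## Working session

There is one attempt and no reset: what is moved stays moved. The work goes in short steps, Python scripts to look and compute and a tool call to move; the robot and the scene stay as the last step left them, time stands still between calls to the robot, and variables do not carry over. Pictures are saved under pics/ and viewed, at most 10 in all, crops included, and the job is handed in when it is done.

Besides the shell and the picture viewer there is one more tool, called after ">>>" by a JSON object that holds its "fn" and its "kwargs". jog_arm: Moves the arm, as the interface text tells. Its arguments: {"type":"object","properties":{"plan":{"type":"array","items":{"type":"object","properties":{"hand":{"type":"number"},"dx":{"type":"number"},"dy":{"type":"number"},"dz":{"type":"number"},"wx":{"type":"number"},"wy":{"type":"number"},"wz":{"type":"number"}}}}},"required":["plan"]}

```bash
mkdir -p pics; cat > h.py <<'E'
import numpy as np, cv2, json
from scipy.spatial.transform import Rotation as R
from bench import readout, imaging, order, ctrl
def cap(name,fn):
    c=imaging.capture(name); im=c.pop("image"); cv2.imwrite(f"pics/{fn}.png",im[:,:,::-1])
    json.dump({k:np.asarray(v).tolist() for k,v in c.items()},open(f"pics/{fn}.json","w")); return im
def cal(fn):
    return {k:np.array(v) for k,v in json.load(open(f"pics/{fn}.json")).items()}
def ray(fn,u,v):
    c=cal(fn); x=(u-c["cx"])/c["fx"]; y=(v-c["cy"])/c["fy"]
    if fn.startswith("wrist"):
        r=np.hypot(x,y); d=np.array([x/r*np.sin(r),y/r*np.sin(r),np.cos(r)]) if r>0 else np.array([0,0,1.])
    else: d=np.array([x,y,1.])
    return c["eye"],c["rotation"]@(d*[1,-1,-1])
def atz(fn,u,v,z):
    e,d=ray(fn,u,v); return e+d*(z-e[2])/d[2]
def proj(fn,p):
    c=cal(fn); q=c["rotation"].T@(np.asarray(p)-c["eye"])*[1,-1,-1]
    if fn.startswith("wrist"):
        h=np.hypot(q[0],q[1]); t=np.arctan2(h,q[2]); x,y=q[:2]/max(h,1e-9)*t
    else: x,y=q[:2]/q[2]
    return np.array([c["cx"]+c["fx"]*x,c["cy"]+c["fy"]*y])
E
python3 - <<'E'
from h import *
cap("top","top1");cap("scene","scene1");c=imaging.capture
for n in("top1","scene1"):
    k=cal(n);print({a:np.round(b,3).tolist() for a,b in k.items()})
s=readout.observe();print({k:np.round(v,3).tolist() for k,v in s.items()},ctrl.nose_length)
E
```

```text
{'fx': 454.985, 'fy': 454.985, 'cx': 327.635, 'cy': 206.373, 'eye': [0.331, 0.041, 1.306], 'rotation': [0.104, -0.128, -1.551]}
{'fx': 459.452, 'fy': 459.452, 'cx': 325.027, 'cy': 194.668, 'eye': [1.482, -0.344, 1.092], 'rotation': [0.726, 0.495, 1.095]}
{'time_s': 0.1, 'joint_pos': [1.07, 0.277, -0.028, 1.268, -0.0, 1.467], 'qvel': [-0.0, -0.002, 0.005, 0.001, 0.001, 0.0], 'effort': [0.0, -44.671, 29.613, 0.008, -0.0, -0.0], 'ee_pos': [0.242, 0.576, 0.252], 'ee_rot': [-0.621, -3.079, 0.003], 'wrist_force': [0.067, 0.447, -0.631], 'torque': [-0.045, -0.029, -0.005], 'grasp_force': 0.0, 'opening': 1.002} 0.022
```

View pics/top1.png

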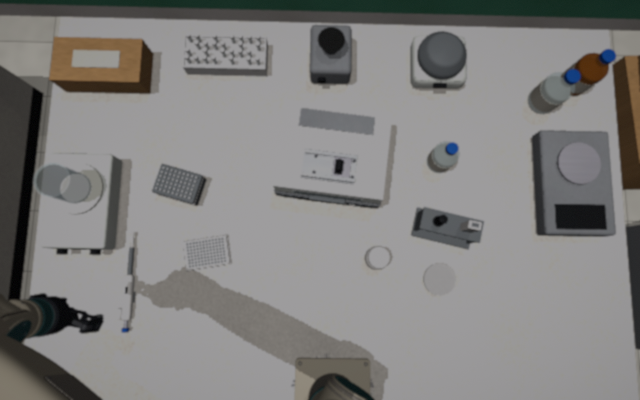

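View pics/scene1.png

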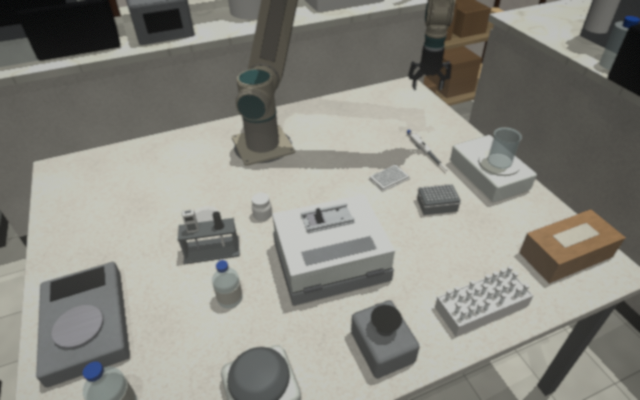

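The top view shows the holder at about (449,226), with the thermometer at (474,226) and the retriever at (440,220). The incubator track is around (330,166), with the tab at (340,166). I'll enlarge both areas.

```bash
sed -i 's/return {k:np.array(v) for k,v in json.load(open(f"pics\/{fn}.json")).items()}/d={k:np.array(v) for k,v in json.load(open(f"pics\/{fn}.json")).items()}\n    if d["rotation"].ndim==1: d["rotation"]=R.from_rotvec(d["rotation"]).as_matrix()\n    return d/' h.py
python3 - <<'E'
from h import *
im=cv2.imread("pics/top1.png")
c=cv2.resize(im[100:220,265:405],None,fx=5,fy=5,interpolation=cv2.INTER_CUBIC)[:, :]
d=cv2.resize(im[195:255,400:500],None,fx=5,fy=5,interpolation=cv2.INTER_CUBIC)
cv2.imwrite("pics/c1.png",c[:600]);cv2.imwrite("pics/c2.png",d)
print(c.shape,d.shape)
for p in [(340,166,.178),(474,225,.175),(440,219,.155)]: print(atz("top1",*p))
E
```

```text
(600, 700, 3) (300, 500, 3)
[ 0.60320019 -0.00457203  0.178     ]
[ 0.45872957 -0.34304411  0.175     ]
[ 0.47490302 -0.26292727  0.155     ]
```

View pics/c1.png

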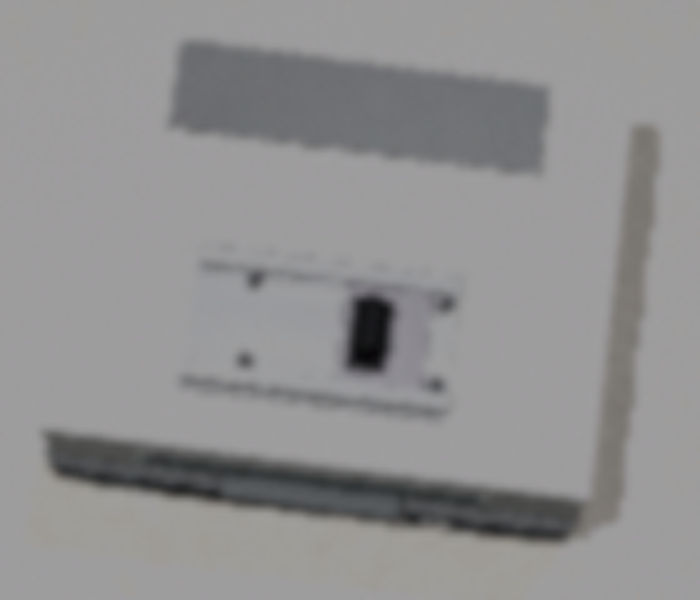

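View pics/c2.png

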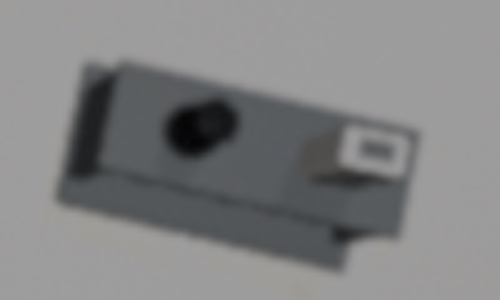

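Enlarged, the rails run from (200,265) to (450,300) and from (180,380) to (445,412) in the crop. The tab top is near (372,322). The thermometer's white top spans about (342–406, 125–178) in the second crop, and the holder plate's edge runs from (123,62) to (420,130).

```bash
python3 - <<'E'
from h import *
def c1(u,v,z): return atz("top1",265+u/5,100+v/5,z)
def c2(u,v,z): return atz("top1",400+u/5,195+v/5,z)
def ang(a,b): d=a-b; return np.arctan2(d[1],d[0])-np.pi/2
for a,b,z in [((180,380),(445,412),.151),((200,265),(450,300),.151),((180,42),(548,88),.138)]:
    A,B=c1(*a,z),c1(*b,z);print("inc yaw",ang(A,B),A,B)
print("tab",c1(372,322,.178))
for s in [((254,281),(244,359)),((446,303),(435,385))]:
    A,B=[c1(*q,.15) for q in s];print("pins/screws",A,B,np.linalg.norm(A-B))
A,B=c2(123,62,.1),c2(420,130,.1);print("holder",ang(A,B),A,B,np.linalg.norm(A-B))
print("therm",c2(374,152,.175),"retr",c2(215,115,.155))
print(R.from_rotvec(readout.observe()["ee_rot"]).as_matrix().round(3))
E
```

```text
inc yaw -0.10357844374091285 [0.58121992 0.09504019 0.151     ] [ 0.56692982 -0.04243011  0.151     ]
inc yaw -0.12309017945307255 [0.64268187 0.08609201 0.151     ] [ 0.62651027 -0.0446239   0.151     ]
inc yaw -0.10812272990476068 [0.76883099 0.10010366 0.138     ] [ 0.7473997  -0.09733597  0.138     ]
tab [ 0.60733688 -0.00299821  0.178     ]
pins/screws [0.63492483 0.05777404 0.15      ] [0.5932027  0.06215846 0.15      ] 0.041951868414587035
pins/screws [ 0.62511738 -0.04261924  0.15      ] [ 0.58131739 -0.03720694  0.15      ] 0.044133113280853134
holder -0.21034388179017527 [ 0.5124584 -0.2365614  0.1      ] [ 0.47844997 -0.39585003  0.1       ] 0.162878605373544
therm [ 0.45775466 -0.34503112  0.175     ] retr [ 0.4776151  -0.27068753  0.155     ]
[[-0.922  0.387 -0.001]
 [ 0.387  0.922 -0.002]
 [ 0.    -0.002 -1.   ]]
```

>>> {"fn": "jog_arm", "kwargs": {"plan": [{"hand":60,"wz":-8.2},{"hand":60,"wz":-8.2},{"hand":60,"dx":-35.5,"dy":-44.6},{"hand":60,"dx":-35.5,"dy":-44.6},{"hand":60,"dx":-35.5,"dy":-44.6},{"hand":60,"dx":-35.5,"dy":-44.6},{"hand":60,"dx":-35.5,"dy":-44.6},{"hand":60,"dx":-35.5,"dy":-44.6},{"hand":60,"dx":-35.5,"dy":-44.6},{"hand":60,"dx":-35.5,"dy":-44.6},{"hand":60,"dx":-35.5,"dy":-44.6},{"hand":60,"dx":-35.5,"dy":-44.6},{"hand":60,"dx":-35.5,"dy":-44.6},{"hand":60,"dx":-35.5,"dy":-44.6},{"hand":60},{"hand":60}]}}

```text
$.plan[0]: bad value
```

```bash
python3 - <<'E'
from h import *
im=cap("wrist","wrist1");k=cal("wrist1");print({a:np.round(b,3).tolist() for a,b in k.items()})
for n,p in dict(tab=(.607,-.003,.178),port=(.6,-.012,.142)).items(): print(n,proj("wrist1",p))
cv2.imwrite("pics/wrist1b.png",cv2.resize(im[:,:,::-1],(800,500),interpolation=cv2.INTER_CUBIC))
E
```

```text
{'fx': 309.707, 'fy': 309.707, 'cx': 322.478, 'cy': 199.553, 'eye': [0.168, 0.608, 0.372], 'rotation': [[0.386, -0.875, -0.293], [0.922, 0.366, 0.125], [-0.003, -0.318, 0.948]]}
tab [133.04569223 462.41938564]
port [133.74899816 447.70796549]
```

View pics/wrist1b.png

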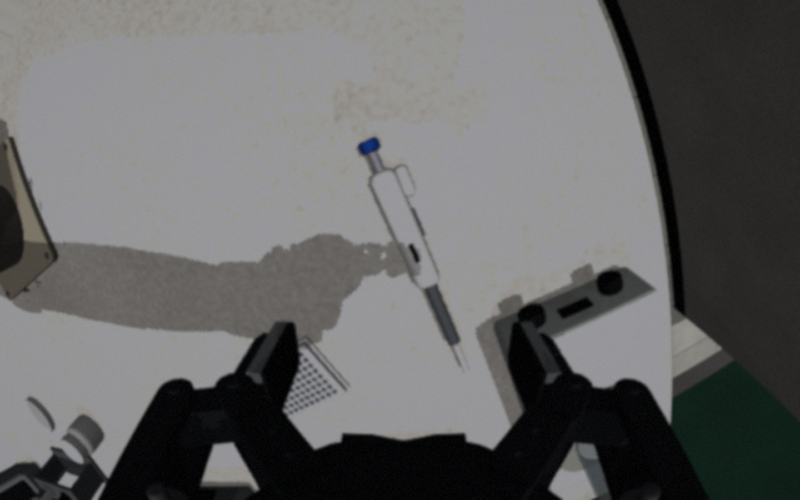

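The move was refused, so this picture is from the start pose: the fingers are at the bottom and the pipette is mid-frame. I'll resend it with every field given.

>>> {"fn": "jog_arm", "kwargs": {"plan": [{"hand":60,"dx":0,"dy":0,"dz":0,"wx":0,"wy":0,"wz":-8.2},{"hand":60,"dx":0,"dy":0,"dz":0,"wx":0,"wy":0,"wz":-8.2},{"hand":60,"dx":-35.5,"dy":-44.6,"dz":0,"wx":0,"wy":0,"wz":0},{"hand":60,"dx":-35.5,"dy":-44.6,"dz":0,"wx":0,"wy":0,"wz":0},{"hand":60,"dx":-35.5,"dy":-44.6,"dz":0,"wx":0,"wy":0,"wz":0},{"hand":60,"dx":-35.5,"dy":-44.6,"dz":0,"wx":0,"wy":0,"wz":0},{"hand":60,"dx":-35.5,"dy":-44.6,"dz":0,"wx":0,"wy":0,"wz":0},{"hand":60,"dx":-35.5,"dy":-44.6,"dz":0,"wx":0,"wy":0,"wz":0},{"hand":60,"dx":-35.5,"dy":-44.6,"dz":0,"wx":0,"wy":0,"wz":0},{"hand":60,"dx":-35.5,"dy":-44.6,"dz":0,"wx":0,"wy":0,"wz":0},{"hand":60,"dx":-35.5,"dy":-44.6,"dz":0,"wx":0,"wy":0,"wz":0},{"hand":60,"dx":-35.5,"dy":-44.6,"dz":0,"wx":0,"wy":0,"wz":0},{"hand":60,"dx":-35.5,"dy":-44.6,"dz":0,"wx":0,"wy":0,"wz":0},{"hand":60,"dx":-35.5,"dy":-44.6,"dz":0,"wx":0,"wy":0,"wz":0},{"hand":60,"dx":0,"dy":0,"dz":0,"wx":0,"wy":0,"wz":0},{"hand":60,"dx":0,"dy":0,"dz":0,"wx":0,"wy":0,"wz":0}]}}

```text
time_s: 2.15
ee_pos: [0.6052, -0.003, 0.2527]
ee_rot: [-0.176, -3.135, -0.001]
wrist_force: [-0.1, -0.8, 0.2]
opening: 0.703
grasp_force: 0.0
```

```bash
python3 - <<'E'
from h import *
im=cap("wrist","wrist2");k=cal("wrist2");print({a:np.round(b,3).tolist() for a,b in k.items()})
for n,p in dict(tab=(.607,-.003,.178),port=(.6,-.012,.142)).items(): print(n,proj("wrist2",p))
cv2.imwrite("pics/wrist2b.png",cv2.resize(im[:,:,::-1],(800,500),interpolation=cv2.INTER_CUBIC))
s=readout.observe();print(s["ee_pos"],R.from_rotvec(s["ee_rot"]).as_matrix().round(3))
E
```

```text
{'fx': 309.707, 'fy': 309.707, 'cx': 322.478, 'cy': 199.553, 'eye': [0.525, 0.007, 0.373], 'rotation': [[0.111, -0.943, -0.315], [0.994, 0.105, 0.035], [0.0, -0.317, 0.949]]}
tab [321.45252897 223.60801164]
port [309.20860274 198.75620699]
[ 0.6050615  -0.00235398  0.25294719] [[-0.994  0.111 -0.001]
 [ 0.111  0.994  0.001]
 [ 0.001  0.    -1.   ]]
```

View pics/wrist2b.png

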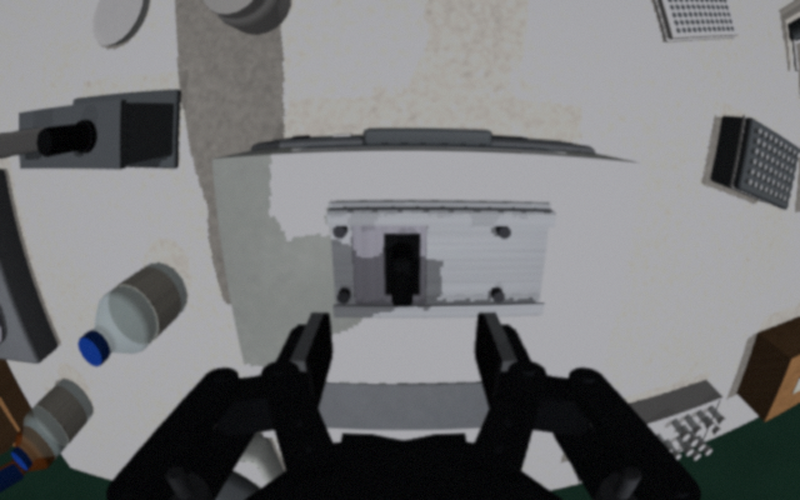

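The tab's top face is centred near (402,280) in the enlarged view, which agrees with my estimate within 2 mm. The rails lie horizontal in the picture, so the tool's y is parallel to the track. I'll descend and pinch.

>>> {"fn": "jog_arm", "kwargs": {"plan": [{"hand":60,"dx":-2,"dy":0,"dz":25,"wx":0,"wy":0,"wz":0},{"hand":60,"dx":0,"dy":0,"dz":25,"wx":0,"wy":0,"wz":0},{"hand":60,"dx":0,"dy":0,"dz":21,"wx":0,"wy":0,"wz":0},{"hand":0,"dx":0,"dy":0,"dz":0,"wx":0,"wy":0,"wz":0},{"hand":0,"dx":0,"dy":0,"dz":0,"wx":0,"wy":0,"wz":0},{"hand":0,"dx":0,"dy":0,"dz":0,"wx":0,"wy":0,"wz":0},{"hand":0,"dx":0,"dy":0,"dz":0,"wx":0,"wy":0,"wz":0},{"hand":0,"dx":0,"dy":0,"dz":0,"wx":0,"wy":0,"wz":0},{"hand":0,"dx":0,"dy":0,"dz":0,"wx":0,"wy":0,"wz":0},{"hand":0,"dx":0,"dy":0,"dz":0,"wx":0,"wy":0,"wz":0}]}}

```text
time_s: 3.45
ee_pos: [0.6085, -0.0031, 0.184]
ee_rot: [0.175, 3.135, 0.001]
wrist_force: [-1.6, 1.1, 5.7]
opening: 0.121
grasp_force: 62.3
```

>>> {"fn": "jog_arm", "kwargs": {"plan": [{"hand":0,"dx":0,"dy":8,"dz":0,"wx":0,"wy":0,"wz":0},{"hand":0,"dx":0,"dy":8,"dz":0,"wx":0,"wy":0,"wz":0},{"hand":0,"dx":0,"dy":8,"dz":0,"wx":0,"wy":0,"wz":0},{"hand":0,"dx":0,"dy":8,"dz":0,"wx":0,"wy":0,"wz":0},{"hand":0,"dx":0,"dy":3,"dz":0,"wx":0,"wy":0,"wz":0},{"hand":0,"dx":0,"dy":0,"dz":0,"wx":0,"wy":0,"wz":0}]}}

```text
time_s: 4.2
ee_pos: [0.6124, 0.0313, 0.184]
ee_rot: [0.175, 3.135, -0.001]
wrist_force: [-2.1, 0.5, 7.3]
opening: 0.117
grasp_force: 62.3
```

>>> {"fn": "jog_arm", "kwargs": {"plan": [{"hand":0,"dx":0,"dy":3,"dz":0,"wx":0,"wy":0,"wz":0},{"hand":0,"dx":0,"dy":3,"dz":0,"wx":0,"wy":0,"wz":0},{"hand":0,"dx":0,"dy":2,"dz":0,"wx":0,"wy":0,"wz":0},{"hand":0,"dx":0,"dy":0,"dz":0,"wx":0,"wy":0,"wz":0}]}}

```text
time_s: 4.7
ee_pos: [0.6132, 0.0387, 0.1839]
ee_rot: [0.176, 3.135, -0.003]
wrist_force: [-2.3, -0.3, 6.6]
opening: 0.121
grasp_force: 62.3
```

>>> {"fn": "jog_arm", "kwargs": {"plan": [{"hand":0,"dx":0,"dy":2,"dz":0,"wx":0,"wy":0,"wz":0},{"hand":0,"dx":0,"dy":2,"dz":0,"wx":0,"wy":0,"wz":0},{"hand":0,"dx":0,"dy":0,"dz":0,"wx":0,"wy":0,"wz":0}]}}

```text
time_s: 5.08
ee_pos: [0.6133, 0.0391, 0.1839]
ee_rot: [0.179, 3.135, -0.016]
wrist_force: [-3.5, -11.0, 6.5]
opening: 0.118
grasp_force: 62.4
```

End stop reached: 11 N resisting and no further motion. I'll release, rise, and look at the port.

>>> {"fn": "jog_arm", "kwargs": {"plan": [{"hand":50,"dx":0,"dy":-2,"dz":0,"wx":0,"wy":0,"wz":0},{"hand":50,"dx":0,"dy":0,"dz":0,"wx":0,"wy":0,"wz":0},{"hand":50,"dx":0,"dy":0,"dz":0,"wx":0,"wy":0,"wz":0},{"hand":50,"dx":0,"dy":0,"dz":0,"wx":0,"wy":0,"wz":0},{"hand":50,"dx":0,"dy":0,"dz":-30,"wx":0,"wy":0,"wz":0},{"hand":50,"dx":0,"dy":-25,"dz":-35,"wx":0,"wy":0,"wz":0},{"hand":50,"dx":0,"dy":-28,"dz":-10,"wx":0,"wy":0,"wz":0},{"hand":50,"dx":0,"dy":0,"dz":0,"wx":0,"wy":0,"wz":0},{"hand":50,"dx":0,"dy":0,"dz":0,"wx":0,"wy":0,"wz":0}]}}

```text
time_s: 6.2
ee_pos: [0.6066, -0.0108, 0.2566]
ee_rot: [-0.175, -3.136, -0.001]
wrist_force: [0.5, 0.2, -1.0]
opening: 0.585
grasp_force: 0.0
```

```bash
python3 - <<'E'
from h import *
im=cap("wrist","wrist3");k=cal("wrist3");print({a:np.round(b,3).tolist() for a,b in k.items()})
for n,p in dict(port=(.607,-.014,.142)).items(): print(n,proj("wrist3",p))
cv2.imwrite("pics/wrist3b.png",cv2.resize(im[150:270,240:400,::-1],(800,600),interpolation=cv2.INTER_CUBIC))
s=readout.observe();print(s["ee_pos"],R.from_rotvec(s["ee_rot"]).as_matrix().round(3))
E
```

```text
{'fx': 309.707, 'fy': 309.707, 'cx': 322.478, 'cy': 199.553, 'eye': [0.526, -0.001, 0.377], 'rotation': [[0.11, -0.943, -0.315], [0.994, 0.105, 0.035], [0.0, -0.317, 0.948]]}
port [317.40429614 202.97646619]
[ 0.60646909 -0.01054098  0.25631905] [[-0.994  0.111 -0.002]
 [ 0.111  0.994  0.001]
 [ 0.002  0.001 -1.   ]]
```

View pics/wrist3b.png

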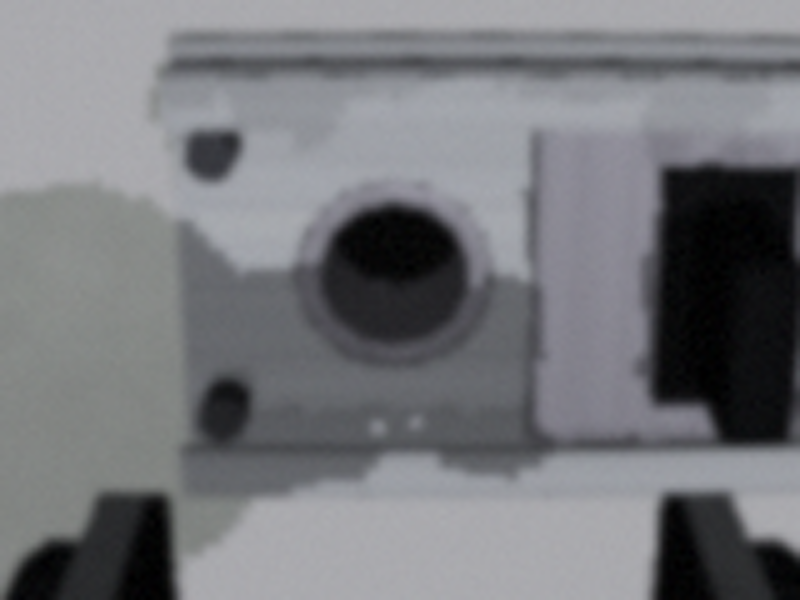

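The open port shows clearly, with its bore centred at (395,273) in the crop, 5x from (240,150). The shutter plate's edge is at x≈530, well clear. Next I'll work out the port position and the moves to the thermometer.

```bash
python3 - <<'E'
from h import *
f=lambda u,v,z:atz("wrist3",240+(u+.5)/5-.5,150+(v+.5)/5-.5,z)
P=f(395,273,.142);print("port",P)
print("bore diam",np.linalg.norm(f(322,273,.142)-f(468,273,.142)),np.linalg.norm(f(395,203,.142)-f(395,343,.142)))
print("plate edge gap", np.linalg.norm(f(530,273,.148)-f(395,273,.148)))
s=readout.observe();M=R.from_rotvec(s["ee_rot"]).as_matrix()
psi=-.21
T=np.array([.4578,-.345,.2563]);
x=np.array([-np.cos(psi),-np.sin(psi),0]);
print("therm delta in current tool frame",M.T@(T-s["ee_pos"]))
# tool frame with tool y along therm x (cos,sin): 
for y in (np.array([np.cos(psi),np.sin(psi)]),-np.array([np.cos(psi),np.sin(psi)])):
    cur=np.arctan2(M[1,1],M[0,1]);t=np.arctan2(y[1],y[0]);d=(t-cur+np.pi)%(2*np.pi)-np.pi
    print("world turn deg",np.degrees(d),"tool wz",-np.degrees(d))
print(s["joint_pos"])
E
```

```text
port [ 0.6081401  -0.01316494  0.142     ]
bore diam 0.02349066277379847 0.02387874545151112
plate edge gap 0.021181697995560703
therm delta in current tool frame [ 1.10691360e-01 -3.48873555e-01  3.33311147e-05]
world turn deg -95.66995967739669 tool wz 95.66995967739669
world turn deg 84.33004032260331 tool wz -84.33004032260331
[-1.24137564e-01  2.43478497e-01 -6.27830281e-02  1.26629443e+00
  4.92276190e-04 -1.30979139e-02]
```

The bore diameter checks out at 23.5–23.9 mm against 24 mm, so the port is at (0.608, -0.013). Now I'll turn and go over the thermometer.

>>> {"fn": "jog_arm", "kwargs": {"plan": [{"hand":60,"dx":0,"dy":0,"dz":-5,"wx":0,"wy":0,"wz":-10.54},{"hand":60,"dx":0,"dy":0,"dz":0,"wx":0,"wy":0,"wz":-10.54},{"hand":60,"dx":0,"dy":0,"dz":0,"wx":0,"wy":0,"wz":-10.54},{"hand":60,"dx":0,"dy":0,"dz":0,"wx":0,"wy":0,"wz":-10.54},{"hand":60,"dx":0,"dy":0,"dz":0,"wx":0,"wy":0,"wz":-10.54},{"hand":60,"dx":0,"dy":0,"dz":0,"wx":0,"wy":0,"wz":-10.54},{"hand":60,"dx":0,"dy":0,"dz":0,"wx":0,"wy":0,"wz":-10.54},{"hand":60,"dx":0,"dy":0,"dz":0,"wx":0,"wy":0,"wz":-10.54},{"hand":60,"dx":51.2,"dy":10.8,"dz":0,"wx":0,"wy":0,"wz":0},{"hand":60,"dx":51.2,"dy":10.8,"dz":0,"wx":0,"wy":0,"wz":0},{"hand":60,"dx":51.2,"dy":10.8,"dz":0,"wx":0,"wy":0,"wz":0},{"hand":60,"dx":51.2,"dy":10.8,"dz":0,"wx":0,"wy":0,"wz":0},{"hand":60,"dx":51.2,"dy":10.8,"dz":0,"wx":0,"wy":0,"wz":0},{"hand":60,"dx":51.2,"dy":10.8,"dz":0,"wx":0,"wy":0,"wz":0},{"hand":60,"dx":51.2,"dy":10.8,"dz":0,"wx":0,"wy":0,"wz":0},{"hand":60,"dx":0,"dy":0,"dz":0,"wx":0,"wy":0,"wz":0},{"hand":60,"dx":0,"dy":0,"dz":0,"wx":0,"wy":0,"wz":0}]}}

```text
time_s: 8.38
ee_pos: [0.4581, -0.345, 0.2615]
ee_rot: [-1.976, 2.442, 0.003]
wrist_force: [0.1, 0.0, -0.5]
opening: 0.7
grasp_force: 0.0
```

```bash
python3 - <<'E'
from h import *
im=cap("wrist","wrist4");k=cal("wrist4");print({a:np.round(b,3).tolist() for a,b in k.items()})
for n,p in dict(th=(.4578,-.345,.175)).items(): print(n,proj("wrist4",p))
cv2.imwrite("pics/wrist4b.png",cv2.resize(im[110:310,190:450,::-1],(780,600),interpolation=cv2.INTER_CUBIC))
s=readout.observe();print(s["ee_pos"],R.from_rotvec(s["ee_rot"]).as_matrix().round(3),s["joint_pos"])
E
```

```text
{'fx': 309.707, 'fy': 309.707, 'cx': 322.478, 'cy': 199.553, 'eye': [0.443, -0.425, 0.381], 'rotation': [[-0.978, -0.198, -0.064], [0.208, -0.926, -0.315], [0.003, -0.321, 0.947]]}
th [324.11022288 214.7832443 ]
[ 0.45839077 -0.3446124   0.2616552 ] [[-0.208 -0.978 -0.001]
 [-0.978  0.208  0.001]
 [-0.001  0.001 -1.   ]] [-7.57598621e-01  1.82153639e-01 -1.27848740e-01  1.26234602e+00
  5.18475355e-04 -2.11905355e+00]
```

View pics/wrist4b.png

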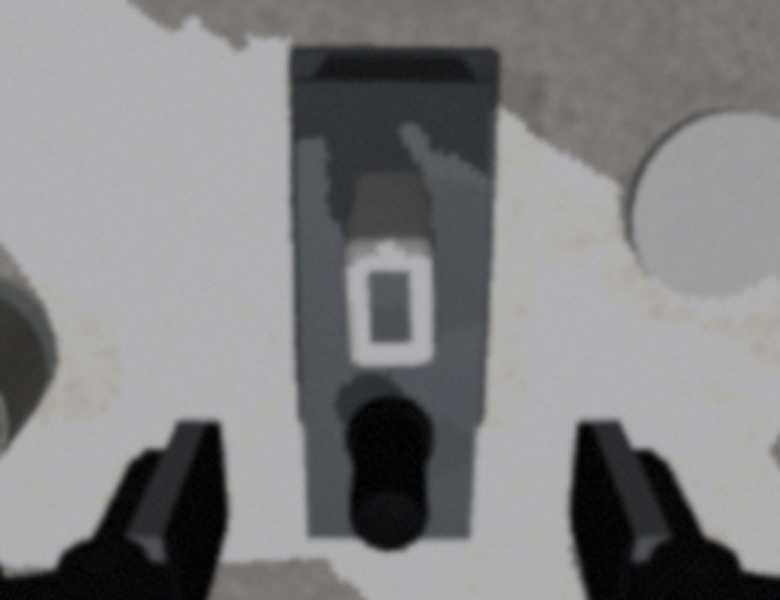

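The thermometer's top is at (390,304) in the crop (3x from (190,110)), with its sides parallel to the fingers. The retriever stands behind it, between the open fingers' planes.

```bash
python3 - <<'E'
from h import *
f=lambda u,v,z:atz("wrist4",190+(u+.5)/3-.5,110+(v+.5)/3-.5,z)
T=f(390,304,.175);print(T, np.linalg.norm(f(345,300,.175)-f(434,300,.175)),np.linalg.norm(f(390,240,.175)-f(390,367,.175)))
s=readout.observe();M=R.from_rotvec(s["ee_rot"]).as_matrix();print(M.T@(T-s["ee_pos"])*1000)
E
```

```text
[ 0.46030129 -0.34850052  0.175     ] 0.02113971041237548 0.03236834870092761
[ 3.51463404 -2.76818594 86.64799529]
```

>>> {"fn": "jog_arm", "kwargs": {"plan": [{"hand":60,"dx":3.5,"dy":-2.8,"dz":20,"wx":0,"wy":0,"wz":0},{"hand":60,"dx":0,"dy":0,"dz":32,"wx":0,"wy":0,"wz":0},{"hand":60,"dx":0,"dy":0,"dz":32,"wx":0,"wy":0,"wz":0},{"hand":60,"dx":0,"dy":0,"dz":32,"wx":0,"wy":0,"wz":0},{"hand":60,"dx":0,"dy":0,"dz":0,"wx":0,"wy":0,"wz":0},{"hand":40,"dx":0,"dy":0,"dz":0,"wx":0,"wy":0,"wz":0},{"hand":30,"dx":0,"dy":0,"dz":0,"wx":0,"wy":0,"wz":0},{"hand":0,"dx":0,"dy":0,"dz":0,"wx":0,"wy":0,"wz":0},{"hand":0,"dx":0,"dy":0,"dz":0,"wx":0,"wy":0,"wz":0},{"hand":0,"dx":0,"dy":0,"dz":0,"wx":0,"wy":0,"wz":0},{"hand":0,"dx":0,"dy":0,"dz":0,"wx":0,"wy":0,"wz":0},{"hand":0,"dx":0,"dy":0,"dz":0,"wx":0,"wy":0,"wz":0}]}}

```text
time_s: 9.93
ee_pos: [0.4609, -0.3506, 0.148]
ee_rot: [-1.975, 2.442, -0.004]
wrist_force: [0.3, 0.9, 6.1]
opening: 0.253
grasp_force: 61.2
```

Gripped at 21.6 mm opening. I'll lift it straight up.

>>> {"fn": "jog_arm", "kwargs": {"plan": [{"hand":0,"dx":0,"dy":0,"dz":-10,"wx":0,"wy":0,"wz":0},{"hand":0,"dx":0,"dy":0,"dz":-20,"wx":0,"wy":0,"wz":0},{"hand":0,"dx":0,"dy":0,"dz":-27,"wx":0,"wy":0,"wz":0},{"hand":0,"dx":0,"dy":0,"dz":-27,"wx":0,"wy":0,"wz":0},{"hand":0,"dx":0,"dy":0,"dz":-27,"wx":0,"wy":0,"wz":0},{"hand":0,"dx":0,"dy":0,"dz":-27,"wx":0,"wy":0,"wz":0},{"hand":0,"dx":0,"dy":0,"dz":-27,"wx":0,"wy":0,"wz":0},{"hand":0,"dx":0,"dy":0,"dz":-20,"wx":0,"wy":0,"wz":0},{"hand":0,"dx":0,"dy":0,"dz":-8,"wx":0,"wy":0,"wz":0},{"hand":0,"dx":0,"dy":0,"dz":0,"wx":0,"wy":0,"wz":0},{"hand":0,"dx":0,"dy":0,"dz":0,"wx":0,"wy":0,"wz":0}]}}

```text
time_s: 11.3
ee_pos: [0.4596, -0.3496, 0.338]
ee_rot: [1.975, -2.442, -0.003]
wrist_force: [1.5, 0.4, -1.8]
opening: 0.25
grasp_force: 60.4
```

```bash
python3 - <<'E'
from h import *
im=cap("wrist","wrist5");cap("top","top5");cap("scene","scene5")
s=readout.observe();M=R.from_rotvec(s["ee_rot"]).as_matrix();p=s["ee_pos"]
print(p,M.round(3),s["grasp_force"],s["joint_pos"])
zu=.1+p[2]-.148
for n,dz in dict(tip=-.086,ring=-.036,under=0,top=.075).items(): print(n,*[proj(c,(p[0],p[1],zu+dz)).round(1) for c in("wrist5","scene5")])
P=np.array([.6081,-.0132,p[2]]);print("to port, tool mm",M.T@(P-p)*1000)
a=cv2.resize(im[60:260,240:400,::-1],(480,600),interpolation=cv2.INTER_CUBIC)
u,v=proj("scene5",(p[0],p[1],zu)).astype(int)
b=cv2.resize(cv2.imread("pics/scene5.png")[v-60:v+60,u-30:u+30],(300,600),interpolation=cv2.INTER_CUBIC)
cv2.imwrite("pics/w5.png",np.hstack([a,b]));print(u,v)
E
```

```text
[ 0.45973223 -0.34961539  0.33818747] [[-0.209 -0.978 -0.001]
 [-0.978  0.209  0.001]
 [-0.001  0.002 -1.   ]] 60.37418603897095 [-7.62069530e-01  1.61743440e-01  7.28436928e-03  1.41832574e+00
 -2.40469759e-05 -2.12216697e+00]
tip [323.1 194.7] [185.4 204.1]
ring [323.5 216.2] [181.5 190.9]
under [323.8 238.4] [178.5 181. ]
top [325.2 321.5] [171.9 158.9]
to port, tool mm [-3.60005570e+02 -7.47277729e+01  2.40120710e-01]
178 180
```

View pics/w5.png

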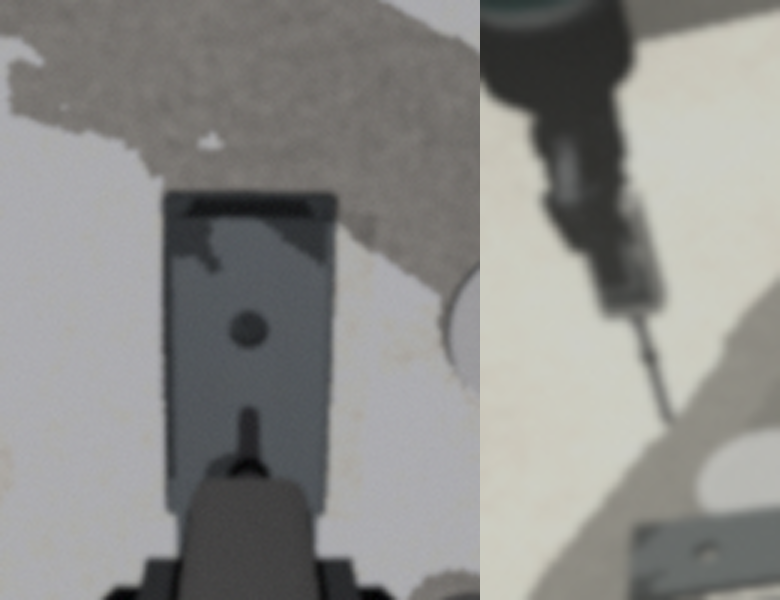

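The wrist view shows the stem tip at (250,405) in the crop, which is pixel (323.2,194.8). The predicted pixel was (323.1,194.7), so the stem is straight and centred on the TCP. The scene view confirms it hangs upright. Now I'll carry it over the port.

>>> {"fn": "jog_arm", "kwargs": {"plan": [{"hand":0,"dx":-20,"dy":-4.1,"dz":0,"wx":0,"wy":0,"wz":0},{"hand":0,"dx":-40,"dy":-8.3,"dz":0,"wx":0,"wy":0,"wz":0},{"hand":0,"dx":-40,"dy":-8.3,"dz":0,"wx":0,"wy":0,"wz":0},{"hand":0,"dx":-40,"dy":-8.3,"dz":0,"wx":0,"wy":0,"wz":0},{"hand":0,"dx":-40,"dy":-8.3,"dz":0,"wx":0,"wy":0,"wz":0},{"hand":0,"dx":-40,"dy":-8.3,"dz":0,"wx":0,"wy":0,"wz":0},{"hand":0,"dx":-40,"dy":-8.3,"dz":0,"wx":0,"wy":0,"wz":0},{"hand":0,"dx":-40,"dy":-8.3,"dz":0,"wx":0,"wy":0,"wz":0},{"hand":0,"dx":-35,"dy":-7.5,"dz":0,"wx":0,"wy":0,"wz":0},{"hand":0,"dx":-20,"dy":-4.0,"dz":0,"wx":0,"wy":0,"wz":0},{"hand":0,"dx":-5,"dy":-1,"dz":0,"wx":0,"wy":0,"wz":0},{"hand":0,"dx":0,"dy":0,"dz":0,"wx":0,"wy":0,"wz":0},{"hand":0,"dx":0,"dy":0,"dz":0,"wx":0,"wy":0,"wz":0},{"hand":0,"dx":0,"dy":0,"dz":0,"wx":0,"wy":0,"wz":0}]}}

```text
time_s: 13.2
ee_pos: [0.6082, -0.0145, 0.3394]
ee_rot: [1.974, -2.444, 0.0]
wrist_force: [0.5, -0.2, -1.6]
opening: 0.249
grasp_force: 60.4
```

```bash
python3 - <<'E'
from h import *
im=cap("wrist","wrist6")
s=readout.observe();M=R.from_rotvec(s["ee_rot"]).as_matrix();p=s["ee_pos"]
print(p,M.round(3),s["grasp_force"],s["joint_pos"])
zu=.1+p[2]-.148
for n,dz in dict(tip=-.086,ring=-.036).items(): print(n,proj("wrist6",(p[0],p[1],zu+dz)).round(1))
P=np.array([.6081,-.0132,.142]);print("port px",proj("wrist6",P),"mm",M.T@(P-p)*1000)
cv2.imwrite("pics/w6.png",cv2.resize(im[100:250,230:430,::-1],(800,600),interpolation=cv2.INTER_CUBIC))
E
```

```text
[ 0.60824091 -0.0143842   0.33940834] [[-0.21  -0.978  0.   ]
 [-0.978  0.21  -0.   ]
 [ 0.    -0.    -1.   ]] 60.3747296333313 [-1.29809301e-01  2.16467686e-01  7.61004806e-02  1.43037753e+00
 -1.09220297e-04 -1.48862499e+00]
tip [323.5 195. ]
ring [323.8 216.5]
port px [323.57560292 177.7052765 ] mm [ -1.14869627   0.39882356 197.40819839]
```

View pics/w6.png

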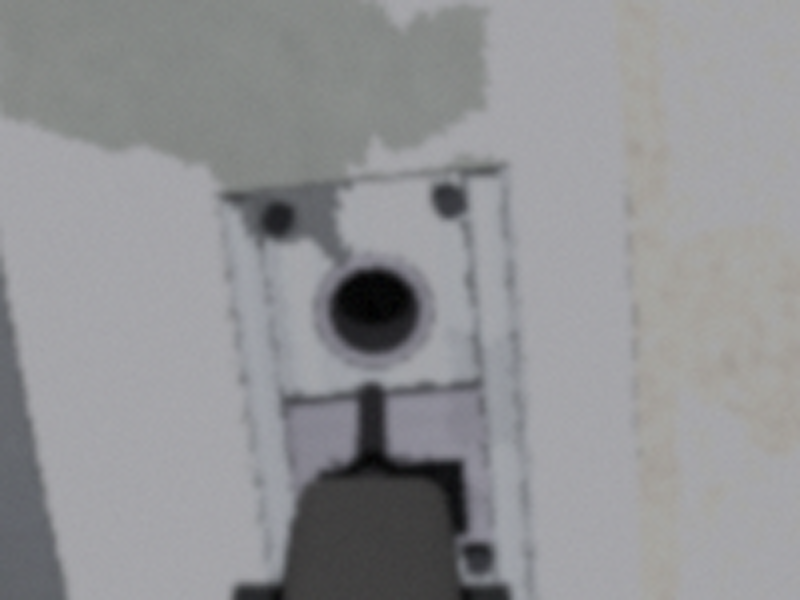

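The bore centre is at (374,310) in the crop, which is pixel (323.1,177.1) against a predicted (323.6,177.7), so the remaining error is under 1 mm. I'll lower partway and check the pose numerically.

>>> {"fn": "jog_arm", "kwargs": {"plan": [{"hand":0,"dx":-0.7,"dy":0.2,"dz":8,"wx":0,"wy":0,"wz":0},{"hand":0,"dx":0,"dy":0,"dz":15,"wx":0,"wy":0,"wz":0},{"hand":0,"dx":0,"dy":0,"dz":15,"wx":0,"wy":0,"wz":0},{"hand":0,"dx":0,"dy":0,"dz":10,"wx":0,"wy":0,"wz":0},{"hand":0,"dx":0,"dy":0,"dz":0,"wx":0,"wy":0,"wz":0},{"hand":0,"dx":0,"dy":0,"dz":0,"wx":0,"wy":0,"wz":0}]}}

```text
time_s: 14.0
ee_pos: [0.6087, -0.0128, 0.2916]
ee_rot: [-1.975, 2.442, -0.001]
wrist_force: [0.7, -0.4, -1.3]
opening: 0.25
grasp_force: 60.4
```

```bash
python3 - <<'E'
from h import *
im=cap("wrist","wrist7")
q=[readout.observe() for _ in range(1)];s=q[0];M=R.from_rotvec(s["ee_rot"]).as_matrix();p=s["ee_pos"]
print(p,M.round(3),s["grasp_force"])
u,v=proj("wrist7",(.6081,-.0132,.142));zu=.1+p[2]-.148
print("port px",u,v,"tip px",proj("wrist7",(p[0],p[1],zu-.086)))
g=im.mean(2).astype(int)
print(g[int(v)-16:int(v)+18,int(u)-18:int(u)+19])
E
```

```text
[ 0.60879203 -0.0128443   0.29193164] [[-0.209 -0.978  0.001]
 [-0.978  0.209 -0.   ]
 [-0.    -0.001 -1.   ]] 60.374414920806885
port px 324.0068386251755 189.0636273578534 tip px [323.40934164 194.9293394 ]
[[ 97  97  99 ... 165 165 164]
 [ 98  98  99 ... 164 164 162]
 [ 98  98  98 ... 165 165 164]
 ...
 [164 163 160 ... 154 155 154]
 [165 163 161 ... 154 155 154]
 [165 165 161 ... 154 155 155]]
```

Within 1 mm of the axis, with the tip about 16 mm above the mouth. I'll lower the remaining 65 mm.

>>> {"fn": "jog_arm", "kwargs": {"plan": [{"hand":0,"dx":0.5,"dy":0.2,"dz":5,"wx":0,"wy":0,"wz":0},{"hand":0,"dx":0,"dy":0,"dz":9,"wx":0,"wy":0,"wz":0},{"hand":0,"dx":0,"dy":0,"dz":9,"wx":0,"wy":0,"wz":0},{"hand":0,"dx":0,"dy":0,"dz":9,"wx":0,"wy":0,"wz":0},{"hand":0,"dx":0,"dy":0,"dz":9,"wx":0,"wy":0,"wz":0},{"hand":0,"dx":0,"dy":0,"dz":9,"wx":0,"wy":0,"wz":0},{"hand":0,"dx":0,"dy":0,"dz":9,"wx":0,"wy":0,"wz":0},{"hand":0,"dx":0,"dy":0,"dz":6,"wx":0,"wy":0,"wz":0},{"hand":0,"dx":0,"dy":0,"dz":0,"wx":0,"wy":0,"wz":0},{"hand":0,"dx":0,"dy":0,"dz":0,"wx":0,"wy":0,"wz":0},{"hand":0,"dx":0,"dy":0,"dz":0,"wx":0,"wy":0,"wz":0}]}}

```text
time_s: 15.42
ee_pos: [0.6085, -0.0133, 0.2268]
ee_rot: [-1.975, 2.442, -0.001]
wrist_force: [0.5, 0.6, -1.5]
opening: 0.249
grasp_force: 60.4
```

```bash
python3 - <<'E'
from h import *
im=cap("wrist","wrist8")
s=readout.observe();p=s["ee_pos"];print(p,s["ee_rot"],s["grasp_force"],s["wrist_force"],np.abs(s["qvel"]).max())
print("port px",proj("wrist8",(.6081,-.0132,.142)),"ring px",proj("wrist8",(p[0],p[1],p[2]-.084)))
np.set_printoptions(linewidth=250,threshold=9999)
print(im.mean(2).astype(int)[196:238:1,302:346])
E
```

```text
[ 0.60841405 -0.01330461  0.22680774] [-1.97513079e+00  2.44222144e+00 -1.09401728e-03] 60.37451148033142 [ 0.03991217  0.0308316  -0.86316275] 0.0017409000490574648
port px [324.43953752 215.92742918] ring px [323.98322028 216.29945373]
[[ 96  97  98  98  99  99  97  99  98  96  92  91  89  91  94  94  94  91  90  90  92  92  91  91  90  92  90  87  88  89  89  90  95  99 101  98  98  98 100  98 100 100 105 113]
 [ 97  98  98  98  98 100  97  96  94  88  88  86  86  91  91  90  92  90  90  89  88  85  85  84  85  85  87  88  88  89  85  87  90  92  97  98  96  96  98 100 100 103 111 130]
 [ 96  96  97 100  99  99  97  93  90  86  84  88  89  89  89  86  84  84  82  81  79  77  76  78  78  78  81  82  84  85  84  84  86  87  90  90  90  95  96 102 101 105 114 135]
 [ 95  98  99  99  99  98  93  93  89  87  88  89  88  83  79  73  70  68  70  69  66  63  61  61  65  64  67  69  73  77  80  78  82  83  83  81  84  89  96 100 109 120 126 137]
 [ 95  96  98 100  97  96  90  89  87  87  86  83  80  74  65  55  48  48  50  52  50  49  47  45  44  43  46  56  60  66  68  73  76  77  80  77 
[... 5956 characters left out ...]
1  64  61  63  64  64  64  63  64  64  63  66  64  63  65  65  65  64  62  63  64  61  62  62  63  64  62  62  62  62  62  62  62  62  61  61  59  64  91 124 146]
 [ 93  66  60  61  64  61  63  63  66  65  64  62  65  65  63  65  65  63  63  64  65  64  62  63  65  64  63  64  63  63  61  61  63  62  63  60  60  60  59  59  62  82 114 141]
 [ 86  66  62  62  64  64  65  64  65  63  64  66  64  64  64  64  64  63  65  66  65  65  62  64  60  63  63  64  63  65  62  63  62  63  63  61  61  60  61  59  59  75 108 139]
 [ 80  64  60  62  65  62  64  65  64  63  63  65  63  67  64  63  63  62  65  64  63  62  64  62  63  63  64  64  63  64  62  64  62  62  63  62  60  59  60  58  60  74 104 136]]
```

In the image, the stem is within 0.5 mm of the bore's centre sideways, and the black ring sits at the bore centre in the mouth plane. The arm is at rest and the wrist reads no contact, so I'm handing in.

```bash
python3 -c "
from bench import order
print(order.close_job())"
```

```text
the job is handed in; nothing more can be done
None
```

I handed the job in, but the hand-in returned no pass/fail verdict: the shutter is open at its end stop, and the thermometer is held still and upright, about 0.5 mm off the port's axis with its ring level with the mouth to within about 3 mm and no contact force seen.

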